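# Turn the plaque round on the painting easel

## Robot

A 7-joint arm with a two-finger parallel gripper is mounted at the origin on a cart in front of the work surface, level with it; the furniture and walls round the work are solid. World frame = base frame: x ahead of the robot, y to its left, z up, the work surface at z = 0. Lengths are in m, angles in degrees, forces in N, time in s.
With the tool pointing down it reaches from about 0.425 to 0.875 m from the base axis. Payload 4.7 kg.
Tool frame: the origin (TCP) lies at the centre of the arm's flange, where the gripper is bolted on; the fingertips stand 182 mm ahead of it and the grasp point (between the pads) lies 164 mm ahead of it (env.grip_depth is the distance from the TCP to the grasp point, in m); z points along the fingers, y is the line along which they close (so a half turn about z gives the same grasp; the last joint's range is limited). The gripper opens to 87 mm and grips with 3 to 60 N. Pads are 19 mm wide; open, the fingers measure 117 mm over their backs; the gripper's body (75 mm by 190 mm) begins 51 mm behind the grasp point.
Start: joints at [66.927, 18.392, -4.016, 83.108, 1.295, 78.541, -3.26], TCP at [0.263, -0.594, 0.405] pointing down, gripper open.
Joint ranges: [-163.93, 163.93], [-17.29, 119.83], [-79.2, 71.16], [3.27, 140.29], [-89.18, 269.18], [5.43, 117.66], [-154.24, 154.24]. Speed limits (degrees/s): [147.25, 147.25, 180, 180, 180, 180, 180].

## Interface

Orientations are given as [roll, pitch, yaw] about the fixed x, y, z axes, in that order (R = Rz(yaw) Ry(pitch) Rx(roll)).
In Python, from cell import env gives the robot as it stands. The module is installed in compiled form; this text tells all that it offers.
- The arm moves only by the tool send_rows, never from a script. Its arguments are lists of equal length, an entry for each row: "xyz": the shift along the tool's x, y, z in m, a list of three; "rotation": the turn, a rotation vector about the tool's x, y, z in rad, a list of three; "jaw": the opening, from 0 (shut) to 1 (fully open). A call has 1 to 20 rows; each row shifts and turns the commanded pose from where the row before left it, along the tool's axes as they then stand; what a row does not reach is not made up. A row lasts 1/10 s, in which the tool goes at most 50 mm and 8.59 degrees, less where a joint would pass 70% of its speed; a pose out of reach is approached as far as the arm can. A call is refused whole if a number of a shift passes 0.05 or a number of a turn 0.15, either way. A call with a gripper value outside its range is refused whole. The fingers move at their own pace and stop on an object; "newtons" is the grip in N (left out, the last holds). Time passes only in rows, so rows that do not move let the fingers close. It gives the time, the measured TCP pose, the force, the opening and the grip force at its end, in the units of the state.
- env.get_obs(): the state, without advancing time (a new reading comes with each control period).
- env.read_camera(name): name is "scene" or "side" or "wrist"; returns a dict with "image" (480x640x3 uint8, blue, green, red), "fx", "fy", "cx", "cy" (pixels), "R" (3x3) and "t" (3): a world point X has camera coordinates R X + t. Camera axes: x right, y down, z forward; pixel columns grow to the right and rows downward; lengths in m; the calibration is good to about 2 mm. A picture is of the moment at which its call begins. There is no depth.
- env.sign_off(): hands the job in; it is judged then, once.
The state is a dict: "time_s": time; "qpos": joint angles; "joint_velocities": joint speeds; "effort": joint torques, N m; "tool_pos": TCP position; "tool_rot": TCP orientation; "force": force on the tool from outside, world axes, zero at the start; "wrist_torque": the same for the moment, N m; "grip_width": finger opening in m; "grasp_force": force on a finger pad.
Only numpy, scipy, OpenCV 4.12 (cv2) and the standard library are available. Lean on these libraries where they do the work, as an engineer would, in place of code of your own. Each camera call takes 0.05 s, during which the arm holds its last target. There are 200 camera calls.

## Task

The front of the arched plywood plaque on the small painting easel is finished; turn the plaque round so that its bare back faces the painter, the way its front does now. Set it back the right way up, its foot down on the ledge behind the lip and its face lying against both rails, centred so that the half-bauble hangs free in the gap between them. The varnish on the half-bauble is still wet, so it must never touch anything, neither the gripper nor the easel; leave the red-lidded jar, the sanding block and the dish of caps where they are.

Things in the scene. Friction and masses are not known exactly. Their poses are not given: they have to be found in the camera images.
- plaque: Flat plywood plaque 110 mm wide, 140 high, 10 thick, about 130 g; half-round top of radius 55. Starts leaning on the easel, front outwards. Origin: middle of its foot edge, mid-thickness. x: through the thickness, -x is the front (half-bauble side), +x the bare back; y: width; z: foot to top. Its upper 35 mm stands above the rails, free to be pinched across the thickness.
- plaque_top (a point): Highest point of the plaque's arch, mid-thickness: 140 mm from the plaque's origin along its z.
- half_bauble: Turned wooden dome fixed to the plaque's front, 44 mm across, standing 18 out of the face, wet. Origin: centre of its base on the front face, 60 above the plaque's foot and midway across; axes as the plaque's, the dome points to -x.
- bauble_crown (a point): Outermost point of the half-bauble, 18 mm out from the plaque's front face.
- easel: Small wooden easel, fixed to the table, 130 mm deep, 122 wide, 130 high: skids, struts behind, two rails raked back 30 degrees, 18 wide and 14 deep, 64 clear between them, open at the top, nothing in the gap but a stretcher in the lowest 18; at their foot a ledge 122 long. Origin: on the table, between the skids; front (the painter's side) is -x, z up.
- easel_rest: The easel's rails, ledge and lip. Origin: middle of the ledge's top, at the rails' front faces, 36 mm above the table. x: square into the rails (their front faces are x = 0); y: along the ledge; z: up the rails, leaning back 30 degrees. Rails at y = -41 and +41, up to z = 104. Lip 8 high, inner face at x = -18. A seated plaque has its origin at x = -5, y = 0, z = 0, either face out.
- glitter_jar: Glitter jar with a red ribbed lid, 49 mm across, 65 high, standing on the table; origin at the centre of its underside. Leave it.
- sanding_block: Plain wooden sanding block, 40 x 85 x 31 mm high, on the table; origin at the centre of its underside, length along y. Leave it.
- cap_dish: Round dish with gold caps, 82 mm across, 20 high, on the table; origin at the centre of its underside. Leave it.

How it is judged:
By the outcome, as a careful person would: the job done as asked, in the order asked, and still so for the second after the job is handed in, with the robot touching nothing.
It also fails if it takes over 42 s, if anything falls off the work surface, if the arm or the gripper's body presses on something with over 40 N, if the wrist force passes 120 N, or if a joint passes its speed limit or range.

## Working session

There is one attempt and no reset: what is moved stays moved. The work goes in short steps, Python scripts to look and compute and a tool call to move; the robot and the scene stay as the last step left them, time stands still between calls to the robot, and variables do not carry over. Pictures are saved under pics/ and viewed, at most 12 in all, crops included, and the job is handed in when it is done.

Besides the shell and the picture viewer there is one more tool, called after "Call:" as a command line: name --argument value ..., lists and objects as JSON in quotes. send_rows: Moves the arm, as the interface text tells. Its arguments: {"type":"object","properties":{"xyz":{"type":"array"},"rotation":{"type":"array"},"jaw":{"type":"array"},"newtons":{"type":"number"}},"required":["xyz","rotation","jaw"]}

```bash
mkdir -p pics; python3 - <<'E'
from cell import env
import cv2,numpy as np
o=env.get_obs();print({k:np.round(o[k],3) for k in o})
for n in("scene","side"):
    c=env.read_camera(n);cv2.imwrite(f"pics/{n}0.png",c["image"]);np.savez(n+"_cal.npz",**{k:c[k] for k in("fx","fy","cx","cy","R","t")})
    print(n,c["fx"],c["cx"],c["cy"],np.round(c["R"],3).tolist(),np.round(-np.array(c["R"]).T@np.array(c["t"]),3))
E
```

```text
{'time_s': np.float64(0.0), 'qpos': array([66.926, 18.439, -4.016, 83.174,  1.297, 78.54 , -3.261]), 'joint_velocities': array([-0.002, -0.042,  0.028, -0.041, -0.017,  0.074,  0.032]), 'effort': array([ 0.0000e+00, -4.9129e+01, -4.0300e-01, -3.1253e+01, -6.4000e-02,
        4.4000e-02,  0.0000e+00]), 'tool_pos': array([ 0.263, -0.594,  0.404]), 'tool_rot': array([-1.79892e+02,  7.00000e-03,  2.38840e+01]), 'force': array([-0.419,  0.166,  0.256]), 'wrist_torque': array([-0.025,  0.016, -0.012]), 'grasp_force': np.float64(0.0), 'grip_width': np.float64(0.087)}
scene 515.4758799000109 311.1199854414925 236.94933333910348 [[-0.568, -0.823, -0.011], [-0.607, 0.427, -0.67], [0.556, -0.374, -0.742]] [-0.05   0.448  0.737]
side 595.1405630688918 319.62309445654654 240.91334951276605 [[-0.999, -0.047, 0.0], [-0.023, 0.501, -0.865], [0.04, -0.864, -0.501]] [0.392 1.058 0.669]
```

View pics/scene0.png

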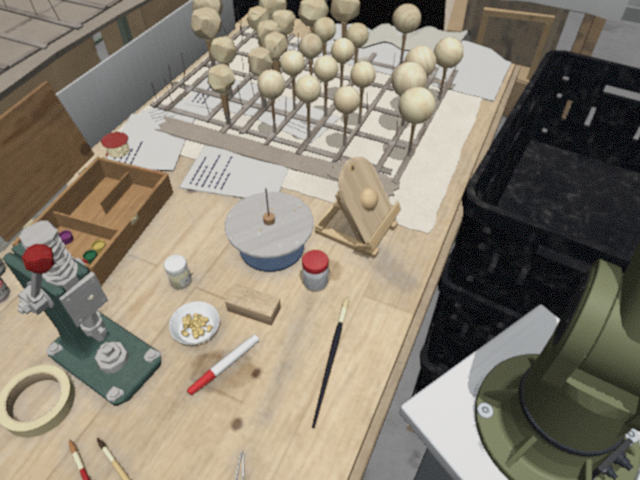

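View pics/side0.png

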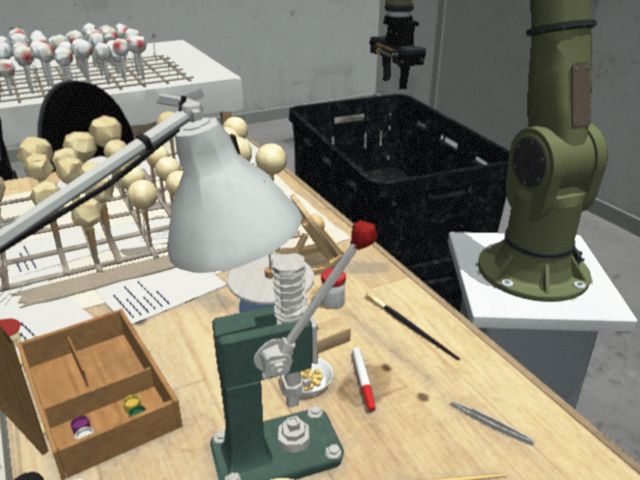

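The scene view shows the easel near pixel (360,215) with the plaque and bauble facing the robot. In the side view a lamp hides most of it. I'll enlarge the scene crop.

```bash
python3 - <<'E'
import cv2
i=cv2.imread("pics/scene0.png")[145:265,305:415]
i=cv2.resize(i,None,fx=5,fy=5,interpolation=cv2.INTER_CUBIC);cv2.imwrite("pics/crop0.png",i)
E
```

```text
(no output)
```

View pics/crop0.png

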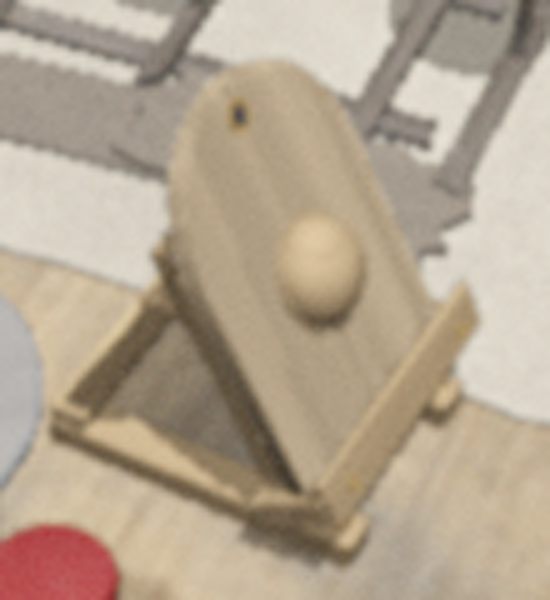

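```bash
cat > h.py <<'E'
import numpy as np,cv2
from scipy.spatial.transform import Rotation as Ro
from scipy.optimize import least_squares
def rest(p):  # x,y,yaw(deg) -> R, t
    return Ro.from_euler('z',p[2],degrees=True)*Ro.from_euler('y',30,degrees=True), np.array([p[0],p[1],.036])
def proj(c,P):
    q=np.atleast_2d(P)@np.array(c["R"]).T+np.array(c["t"]); return np.c_[c["fx"]*q[:,0]/q[:,2]+c["cx"],c["fy"]*q[:,1]/q[:,2]+c["cy"]]
def outline(x):
    a=np.radians(np.arange(0,181,10)); 
    return np.r_[[[x,.055,0]],[[x,-.055,0]],np.c_[0*a+x,-.055*np.cos(a),.085+.055*np.sin(a)],[[x,.055,0]]]
def model():
    L=lambda *p:np.array(p,float)
    m=[outline(-.010),outline(0),L([-.018,.061,.008],[-.018,-.061,.008],[-.018,-.061,0],[-.018,.061,0],[-.018,.061,.008])]
    t=np.radians(np.arange(0,361,15))
    m+=[np.c_[0*t-.010,.022*np.cos(t),.060+.022*np.sin(t)],L([-.028,0,.06],[-.01,0,.06])]
    for s in(-1,1): m.append(L([0,s*.032,0],[0,s*.032,.104],[0,s*.05,.104],[0,s*.05,0]))
    return m
def draw(img,c,R,t,m,k,o):
    i=cv2.resize(img,None,fx=k,fy=k,interpolation=cv2.INTER_CUBIC)
    for l in m: cv2.polylines(i,[np.int32((proj(c,R.apply(l)+t)+.5)*k)],False,(0,0,255),1)
    return i[o[1]*k:o[3]*k,o[0]*k:o[2]*k]
E
python3 - <<'E'
from h import *
c=dict(np.load("scene_cal.npz")); im=cv2.imread("pics/scene0.png")
px=np.array([[325,495],[465,287],[308,492],[257,62],[312,262]])/5+[305,145]-.4
P=np.array([[-.020,.061,.008],[-.020,-.061,.008],[-.010,.055,0],[-.005,0.0,.140],[-.022,0,.060]])
f=lambda p:(proj(c,rest(p)[0].apply(P)+rest(p)[1])-px).ravel()
best=min((least_squares(f,[.5,-.1,y]) for y in(-60,-20,20,60)),key=lambda r:r.cost)
print(best.x,np.round(best.fun.reshape(-1,2),1).tolist())
R,t=rest(best.x);cv2.imwrite("pics/ov0.png",draw(im,c,R,t,model(),5,(305,145,415,265)))
def g(u,v,z):
    d=np.array(c["R"]).T@[(u-c["cx"])/c["fx"],(v-c["cy"])/c["fy"],1];o=-np.array(c["R"]).T@c["t"];return o+d*(z-o[2])/d[2]
print("jar lid",g(316,261,.065),"block",g(254,301,.031),"dish",g(194,324,.01),"turntable",g(269,222,.06))
E
```

```text
[ 0.43142262 -0.02467286 20.87991404] [[-2.6, -2.3], [1.9, -0.5], [-0.2, -0.5], [-6.2, 2.9], [7.4, 0.4]]
jar lid [0.40401692 0.13311583 0.065     ] block [0.4158291  0.25077691 0.031     ] dish [0.44685892 0.34968316 0.01      ] turntable [0.53183557 0.14814227 0.06      ]
```

View pics/ov0.png

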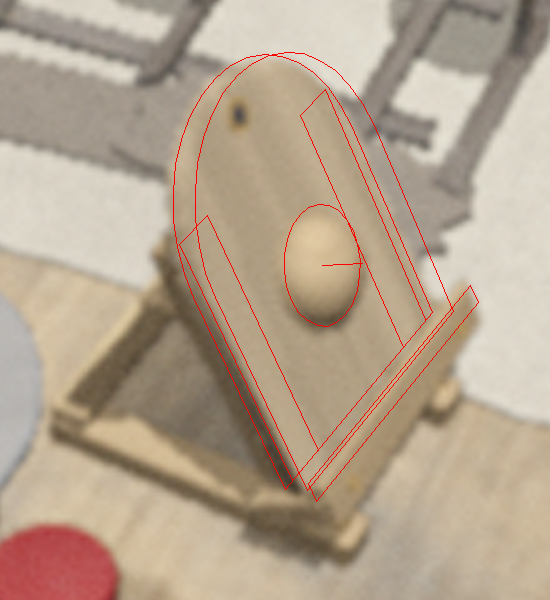

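Overlay: roughly right position, but the yaw is off. The model's right edge lies outside the plaque's by about 20 crop pixels. I'll refit using edge points.

```bash
cat > fit.py <<'E'
from h import *
c=dict(np.load("scene_cal.npz")); im=cv2.imread("pics/scene0.png")
s=lambda a:np.array(a,float)/5+[305,145]-.4
front=s([[418,285],[385,205],[345,110],[318,80]]); back=s([[172,175],[180,135],[205,88],[240,64],[270,60]])
px=s([[308,492],[319,270]]); P=np.array([[-.010,.055,0],[-.017,0,.060]])
lip=s([[322,500],[467,285]]);LP=np.array([[-.021,.061,.008],[-.021,-.061,.008]])
def dist(pts,poly): return np.array([cv2.pointPolygonTest(poly.astype(np.float32).reshape(-1,1,2),tuple(map(float,p)),True) for p in pts])
def f(p):
    R,t=rest(p);pr=lambda Q:proj(c,R.apply(Q)+t)
    dy=np.array([0,p[3],0])
    # silhouette of plaque = hull of both outlines
    hull=cv2.convexHull(np.r_[pr(outline(-.01)+dy),pr(outline(0)+dy)].astype(np.float32))
    return np.r_[dist(np.r_[front,back],hull),(pr(P+dy)-px).ravel(),(pr(LP)-lip).ravel()*.7,p[3]*300]
best=min((least_squares(f,[.43,-.02,y,0],diff_step=1e-3,x_scale=[.01,.01,5,.01]) for y in(-40,-20,0,20,40)),key=lambda r:r.cost)
print(best.x,best.cost,np.round(best.fun,1).tolist())
R,t=rest(best.x);cv2.imwrite("pics/ov1.png",draw(im,c,R,t,model(),5,(305,145,415,265)))
E
python3 fit.py
```

```text
[ 4.30958480e-01 -2.02845601e-02  2.51050829e+01 -5.29012657e-04] 5.658658156978389 [1.2, 0.5, -0.5, -0.1, 1.0, 0.8, 0.5, -0.2, -0.2, 0.3, 1.2, 1.8, 0.2, -0.6, -1.0, -1.1, -0.2, -0.2]
```

View pics/ov1.png

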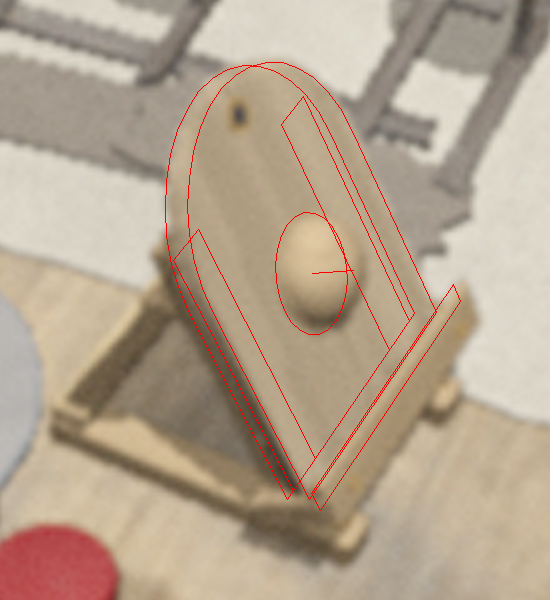

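```bash
python3 - <<'E'
from h import *
c=dict(np.load("scene_cal.npz"));Rc=c["R"];o=-Rc.T@c["t"]
def ray(u,v): return Rc.T@[(u-c["cx"])/c["fx"],(v-c["cy"])/c["fy"],1]
for b,h in(((408,155),(417,105)),((345,148),(346,100)),((310,130),(308,88)),((228,122),(222,78)),((273,135),(270,84)),((268,216),(267,190))):
    for zb in(.03,):
        d=ray(*b);g=o+d*(zb-o[2])/d[2]
        e=ray(*h);s=((g-o)[:2]@e[:2])/(e[:2]@e[:2]);print(b,np.round(g,3),"head",np.round(o+s*e,3))
p=[.431,-.02,25.1];R,t=rest(p)
for d in(.125,.22):
    for s in(1,-1):
        z=-R.as_matrix()[:,2];y=s*R.as_matrix()[:,0];x=np.cross(y,z)
        T=Ro.from_matrix(np.c_[x,y,z]);q=R.apply([-.005,0,d+.164])+t
        T0=Ro.from_euler('xyz',[-179.892,0,23.884],degrees=True)
        print(d,s,q,T.as_euler('xyz',degrees=True),"rel deg",np.degrees((T0.inv()*T).as_rotvec()), "rel pos",T0.inv().apply(q-[.263,-.594,.404]))
E
```

```text
(408, 155) [ 0.555 -0.214  0.03 ] head [ 0.554 -0.215  0.155]
(345, 148) [ 0.653 -0.118  0.03 ] head [ 0.655 -0.116  0.151]
(310, 130) [ 0.751 -0.093  0.03 ] head [ 0.753 -0.091  0.138]
(228, 122) [0.887 0.045 0.03 ] head [0.887 0.043 0.143]
(273, 135) [ 0.784 -0.014  0.03 ] head [ 0.783 -0.016  0.159]
(268, 216) [0.572 0.128 0.03 ] head [0.571 0.125 0.097]
0.125 1 [0.55793346 0.03945998 0.28878134] [-1.50000000e+02 -1.27222187e-14  1.15100000e+02] rel deg [ 23.24520148 -23.91147098 -88.90358121] rel pos [ 0.52615669 -0.45958243  0.11608516]
0.125 -1 [0.55793346 0.03945998 0.28878134] [ 1.50000000e+02  1.27222187e-14 -6.49000000e+01] rel deg [-23.77933938 -23.1167516   86.59928074] rel pos [ 0.52615669 -0.45958243  0.11608516]
0.22 1 [0.60094798 0.05960945 0.37105376] [-1.50000000e+02 -1.27222187e-14  1.15100000e+02] rel deg [ 23.24520148 -23.91147098 -88.90358121] rel pos [ 0.57364599 -0.46074553  0.03381479]
0.22 -1 [0.60094798 0.05960945 0.37105376] [ 1.50000000e+02  1.27222187e-14 -6.49000000e+01] rel deg [-23.77933938 -23.1167516   86.59928074] rel pos [ 0.57364599 -0.46074553  0.03381479]
```

Call:
send_rows --xyz '[[0.036,-0.029,0],[0.036,-0.029,0],[0.036,-0.029,0],[0.036,-0.029,0],[0.036,-0.029,0],[0.036,-0.029,0],[0.036,-0.029,0],[0.036,-0.029,0],[0.036,-0.029,0],[0.036,-0.029,0],[0.036,-0.029,0],[0.036,-0.029,0],[0.036,-0.029,0],[0.036,-0.029,0],[0.036,-0.029,0],[0.034,-0.026,0]]' --rotation '[[0,0,0],[0,0,0],[0,0,0],[0,0,0],[0,0,0],[0,0,0],[0,0,0],[0,0,0],[0,0,0],[0,0,0],[0,0,0],[0,0,0],[0,0,0],[0,0,0],[0,0,0],[0,0,0]]' --jaw '[1,1,1,1,1,1,1,1,1,1,1,1,1,1,1,1]'

```text
time_s: 1.7
tool_pos: [0.6018, 0.0616, 0.4044]
tool_rot: [-180.0, 0.0, 23.9]
force: [0.1, -0.6, -0.4]
grip_width: 0.0872
grasp_force: 0.0
```

Call:
send_rows --xyz '[[0,0,0],[0,0,0],[0,0,0],[0,0,0],[0,0,0],[0,0,0],[0,0,0],[0,0,0],[0,0,0],[0,0,0],[0,0,0],[0,0,0],[0,0,0],[0,0,0]]' --rotation '[[0.0312,-0.0321,-0.1194],[0.0312,-0.0321,-0.1194],[0.0312,-0.0321,-0.1194],[0.0312,-0.0321,-0.1194],[0.0312,-0.0321,-0.1194],[0.0312,-0.0321,-0.1194],[0.0312,-0.0321,-0.1194],[0.0312,-0.0321,-0.1194],[0.0312,-0.0321,-0.1194],[0.0312,-0.0321,-0.1194],[0.0312,-0.0321,-0.1194],[0.0312,-0.0321,-0.1194],[0.0312,-0.0321,-0.1194],[0,0,0]]' --jaw '[1,1,1,1,1,1,1,1,1,1,1,1,1,1]'

```text
time_s: 3.1
tool_pos: [0.6014, 0.06, 0.4037]
tool_rot: [-149.9, 0.0, 115.2]
force: [0.3, 0.9, -0.1]
grip_width: 0.0865
grasp_force: 0.0
```

```bash
python3 - <<'E'
from cell import env
from h import *
o=env.get_obs();print({k:np.round(o[k],4).tolist() for k in("time_s","qpos","tool_pos","tool_rot")})
c=env.read_camera("wrist");cv2.imwrite("pics/w1.png",c["image"]);np.savez("w1_cal.npz",**{k:c[k] for k in("fx","fy","cx","cy","R","t")})
print(c["fx"],-np.array(c["R"]).T@c["t"])
R,t=rest([.431,-.02,25.1]);cv2.imwrite("pics/w1o.png",draw(c["image"],c,R,t,model(),1,(0,0,640,480)))
E
```

```text
{'time_s': 3.1, 'qpos': [21.8053, 31.7879, -47.8358, 76.903, 23.3495, 111.3498, 0.093], 'tool_pos': [0.6014, 0.06, 0.4037], 'tool_rot': [-149.9193, 0.0337, 115.2081]}
391.53191653149145 [0.55821132 0.12929291 0.38573054]
```

View pics/w1o.png

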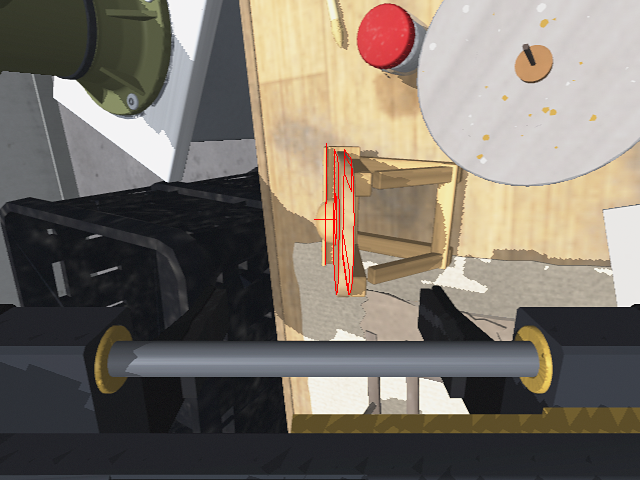

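The wrist view looks down the plaque edge-on (340,150–295), with bauble at (318,218). The model matches closely. Enlarging for a joint refinement.

```bash
python3 - <<'E'
from h import *
c=dict(np.load("w1_cal.npz"));R,t=rest([.431,-.02,25.1])
a=draw(cv2.imread("pics/w1.png"),c,R,t,[],4,(300,135,395,285));b=draw(cv2.imread("pics/w1.png"),c,R,t,model(),4,(300,135,395,285))
cv2.imwrite("pics/w1c.png",np.hstack([a,b])[:600])
E
```

```text
(no output)
```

View pics/w1c.png

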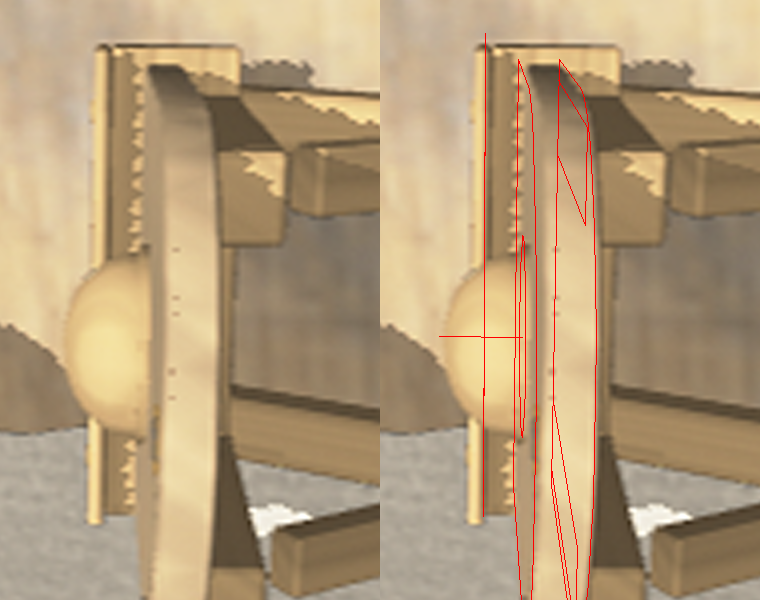

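```bash
cat >> fit.py <<'E'
print("joint fit")
w=dict(np.load("w1_cal.npz"));sw=lambda a:np.array(a,float)/4+[300,135]-.4
WL=np.array([[-.018,.061,.008],[-.018,-.061,.008]]);wl=sw([[107,46],[103,523]])
WB=np.array([[-.028,0,.060]]);wb=sw([[64,345]])
WF=np.array([[-.010,.055,0],[0,.055,0]]);wf=sw([[149,66],[181,66]])
def f2(p):
    R,t=rest(p);pr=lambda Q:proj(w,R.apply(Q)+t);dy=np.array([0,p[3],0])
    return np.r_[f(p)*.6,(pr(WL)-wl).ravel(),(pr(WB+dy)-wb).ravel(),(pr(WF+dy)-wf).ravel()*.6]
r=least_squares(f2,best.x,diff_step=1e-3,x_scale=[.01,.01,5,.01]);print(r.x,r.cost,np.round(r.fun,1).tolist())
g=lambda p:f2(p)[len(f(p)):]
r2=least_squares(g,best.x,diff_step=1e-3,x_scale=[.01,.01,5,.01]);print("wrist only",r2.x,np.round(r2.fun,1).tolist())
E
python3 fit.py
```

```text
[ 4.30958480e-01 -2.02845601e-02  2.51050829e+01 -5.29012657e-04] 5.658658156978389 [1.2, 0.5, -0.5, -0.1, 1.0, 0.8, 0.5, -0.2, -0.2, 0.3, 1.2, 1.8, 0.2, -0.6, -1.0, -1.1, -0.2, -0.2]
joint fit
[ 4.32493619e-01 -2.17014669e-02  2.47292061e+01  5.54714887e-04] 3.5899014220683387 [0.8, 0.4, -0.2, 0.2, 0.7, 0.6, 0.5, 0.2, 0.2, -0.0, 0.4, 1.0, -0.2, -0.4, -1.0, -0.5, -0.4, 0.1, 0.5, -0.4, 0.3, 0.3, -0.5, -0.2, -1.2, -0.1, 0.2, -0.0]
wrist only [ 4.32608741e-01 -2.17555412e-02  2.45844363e+01  5.54137344e-04] [0.7, -0.3, 0.2, 0.4, -0.4, -0.0, -1.1, 0.0, 0.3, 0.1]
```

Call:
send_rows --xyz '[[0,0,0],[0,0,0],[0,0,0],[0,0,0],[0,0,0],[0,0,0],[0,0,0],[0,0,0],[0,0,0],[0,0,0]]' --rotation '[[0,0,0.149],[0,0,0.149],[0,0,0.149],[0,0,0.149],[0,0,0.149],[0,0,0.149],[0,0,0.149],[0,0,0.149],[0,0,0.149],[0,0,0.149]]' --jaw '[1,1,1,1,1,1,1,1,1,1]'

```text
time_s: 4.15
tool_pos: [0.6013, 0.0593, 0.4048]
tool_rot: [-177.7, 29.9, 29.8]
force: [-0.3, -0.5, 0.8]
grip_width: 0.087
grasp_force: 0.0
```

```bash
cat > st.py <<'E'
from cell import env
import numpy as np
o=env.get_obs();print({k:np.round(o[k],4).tolist() for k in("time_s","qpos","tool_pos","tool_rot","force","grip_width","grasp_force")})
E
python3 st.py
```

```text
{'time_s': 4.15, 'qpos': [11.094, 27.1595, -30.487, 77.3446, 16.8229, 108.8801, -79.7893], 'tool_pos': [0.6013, 0.0593, 0.4048], 'tool_rot': [-177.7353, 29.8543, 29.7618], 'force': [-0.2593, -0.5165, 0.7698], 'grip_width': 0.087, 'grasp_force': 0.0}
```

Call:
send_rows --xyz '[[0,0,0],[0,0,0],[0,0,0],[0,0,0],[0,0,0],[0,0,0],[0,0,0],[0,0,0],[0,0,0],[0,0,0],[0,0,0],[0,0,0]]' --rotation '[[0,0,0.149],[0,0,0.149],[0,0,0.149],[0,0,0.149],[0,0,0.149],[0,0,0.149],[0,0,0.149],[0,0,0.149],[0,0,0.149],[0,0,0.149],[0,0,0.149],[0,0,0]]' --jaw '[1,1,1,1,1,1,1,1,1,1,1,1]'

```text
time_s: 5.35
tool_pos: [0.6029, 0.059, 0.3969]
tool_rot: [149.3, 4.4, -57.4]
force: [-0.1, -0.2, 0.4]
grip_width: 0.087
grasp_force: 0.0
```

```bash
python3 st.py
```

```text
{'time_s': 5.35, 'qpos': [-17.0021, 24.9548, 9.1125, 78.6074, 5.3069, 106.3636, -153.8065], 'tool_pos': [0.6029, 0.059, 0.3969], 'tool_rot': [149.2847, 4.3753, -57.4445], 'force': [-0.1172, -0.2218, 0.4493], 'grip_width': 0.087, 'grasp_force': 0.0}
```

Call:
send_rows --xyz '[[0,0,0],[0,0,0],[0,0,0],[0,0,0]]' --rotation '[[0,0,0.05],[0,0,0.05],[0,0,0.05],[0,0,0]]' --jaw '[1,1,1,1]'

```text
time_s: 5.75
tool_pos: [0.603, 0.0605, 0.3962]
tool_rot: [149.0, 0.3, -64.5]
force: [0.1, 0.2, 0.3]
grip_width: 0.0868
grasp_force: 0.0
```

```bash
python3 st.py
```

```text
{'time_s': 5.75, 'qpos': [-34.9883, 27.8892, 34.8587, 79.3631, -2.7407, 105.7867, -153.9175], 'tool_pos': [0.603, 0.0605, 0.3962], 'tool_rot': [148.9937, 0.2782, -64.5173], 'force': [0.1362, 0.2189, 0.2878], 'grip_width': 0.0868, 'grasp_force': 0.0}
```

```bash
cat > go.py <<'E'
# usage: go.py s x y d [yawplaque] -> relative tool move to grasp point at rest coords (x,y,d), tool y = s*x_rest
import sys; from h import *; from cell import env
s,x,y,d=map(float,sys.argv[1:5]);R,t=rest([.4325,-.0217,24.7]);M=R.as_matrix()
if len(sys.argv)>5: pass
z=-M[:,2];ty=s*M[:,0];T=Ro.from_matrix(np.c_[np.cross(ty,z),ty,z])
q=R.apply([x,y,d+.164])+t;o=env.get_obs();T0=Ro.from_euler('xyz',o["tool_rot"],degrees=True)
print("target",np.round(q,4),"move",np.round(T0.inv().apply(q-o["tool_pos"]),4),"rot rad",np.round((T0.inv()*T).as_rotvec(),4))
g=R.inv().apply(o["tool_pos"]+T0.apply([0,0,.164])-t);print("grasp pt in rest",np.round(g,4),"q",np.round(o["qpos"],1),"F",np.round(o["force"],1),"w",round(float(o["grip_width"]),4),round(float(o["grasp_force"]),1),"t",o["time_s"])
E
python3 go.py -1 -.005 .0005 .19
```

```text
target [0.5892 0.0509 0.3451] move [ 0.003  -0.0121  0.0524] rot rad [ 0.0176 -0.0028  0.0142]
grasp pt in rest [-0.0191  0.003   0.2426] q [ -35.    27.9   34.9   79.4   -2.7  105.8 -153.9] F [0.1 0.2 0.3] w 0.0868 0.0 t 5.75
```

Call:
send_rows --xyz '[[0.0005,-0.002,0.01],[0.0005,-0.002,0.01],[0.0005,-0.002,0.01],[0.0005,-0.002,0.01],[0.0005,-0.002,0.006],[0.0005,-0.002,0.006]]' --rotation '[[0.003,0,0.0024],[0.003,0,0.0024],[0.003,0,0.0024],[0.003,0,0.0024],[0.003,0,0.0024],[0.003,0,0.0024]]' --jaw '[1,1,1,1,1,1]'

```text
time_s: 6.35
tool_pos: [0.5893, 0.0501, 0.3451]
tool_rot: [150.1, -0.1, -65.3]
force: [1.0, -0.8, 1.0]
grip_width: 0.0871
grasp_force: 0.0
```

```bash
python3 go.py -1 -.005 .0005 .17
```

```text
target [0.5801 0.0467 0.3278] move [-0.0009 -0.0002  0.02  ] rot rad [-0.001  -0.0016 -0.0004]
grasp pt in rest [-0.005  -0.0006  0.19  ] q [ -37.2   28.2   37.6   85.7   -4.2   98.9 -153.8] F [ 1.  -0.8  1. ] w 0.0871 0.0 t 6.35
```

Call:
send_rows --xyz '[[-0.0005,0,0.012],[-0.0005,0,0.012],[0,0,0.012],[0,0,0.012],[0,0,0.01],[0,0,0.008],[0,0,0]]' --rotation '[[0,0,0],[0,0,0],[0,0,0],[0,0,0],[0,0,0],[0,0,0],[0,0,0]]' --jaw '[1,1,0.7,0.5,0.4,0.4,0.4]' --newtons 20

```text
time_s: 7.05
tool_pos: [0.5585, 0.0371, 0.2877]
tool_rot: [150.0, -0.1, -65.3]
force: [0.5, -0.2, -0.9]
grip_width: 0.0552
grasp_force: 0.0
```

```bash
python3 go.py -1 -.005 .0005 .124; python3 - <<'E'
from cell import env
from h import *
c=env.read_camera("wrist");cv2.imwrite("pics/w2.png",c["image"])
E
```

```text
target [0.5592 0.0371 0.2879] move [ 0.0003 -0.0004 -0.0005] rot rad [ 0.0006 -0.0014 -0.0003]
grasp pt in rest [-0.0055  0.0005  0.1235] q [ -38.5   27.6   38.2   94.    -4.3   91.6 -153.8] F [ 0.5 -0.2 -0.9] w 0.0552 0.0 t 7.05
```

View pics/w2.png

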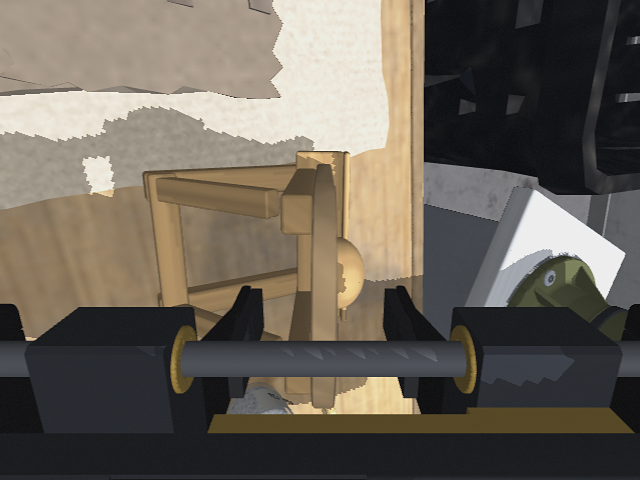

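The plaque (315–335) sits midway between the fingers (262 and 387), and the bauble at (350,275) is clear. Closing now.

Call:
send_rows --xyz '[[0,0,0],[0,0,0],[0,0,0],[0,0,0],[0,0,0],[0,0,0],[0,0,0]]' --rotation '[[0,0,0],[0,0,0],[0,0,0],[0,0,0],[0,0,0],[0,0,0],[0,0,0]]' --jaw '[0.25,0.15,0.1,0.05,0,0,0]' --newtons 25

```text
time_s: 7.8
tool_pos: [0.559, 0.0371, 0.289]
tool_rot: [150.0, -0.1, -65.3]
force: [-2.4, -0.2, 4.0]
grip_width: 0.01
grasp_force: 25.0
```

```bash
python3 go.py -1 -.005 .0005 .124
```

```text
target [0.5592 0.0371 0.2879] move [ 0.0001 -0.0007  0.0008] rot rad [ 0.0002 -0.0016 -0.0007]
grasp pt in rest [-0.0057  0.0003  0.1248] q [ -38.5   27.6   38.3   93.8   -4.3   91.7 -153.8] F [-2.4 -0.2  4. ] w 0.01 25.0 t 7.8
```

Call:
send_rows --xyz '[[0,0.001,-0.004],[0,0.002,-0.008],[0,0.002,-0.012],[0,0.002,-0.014],[0,0.002,-0.014],[0,0.002,-0.014],[0,0.002,-0.014],[0,0.002,-0.014],[0,0.002,-0.014],[0,0.002,-0.012],[0,0.001,-0.008],[0,0,-0.002]]' --rotation '[[0,0,0],[0,0,0],[0,0,0],[0,0,0],[0,0,0],[0,0,0],[0,0,0],[0,0,0],[0,0,0],[0,0,0],[0,0,0],[0,0,0]]' --jaw '[0,0,0,0,0,0,0,0,0,0,0,0]'

```text
time_s: 9.0
tool_pos: [0.6027, 0.0575, 0.4122]
tool_rot: [150.1, -0.1, -65.2]
force: [0.3, -0.7, -1.6]
grip_width: 0.0098
grasp_force: 25.0
```

```bash
python3 go.py -1 -.025 .0005 .255
```

```text
target [0.603  0.0573 0.4114] move [ 0.0003 -0.0005  0.0007] rot rad [-0.0023 -0.0025 -0.0003]
grasp pt in rest [-0.0251  0.0004  0.2557] q [ -37.5   27.7   39.1   78.7   -4.   106.4 -153.1] F [ 0.3 -0.7 -1.6] w 0.0098 25.0 t 9.0
```

Held. Now unwind: 180° about −z of the tool, in two calls.

Call:
send_rows --xyz '[[0,0,0],[0,0,0],[0,0,0],[0,0,0],[0,0,0],[0,0,0],[0,0,0],[0,0,0],[0,0,0],[0,0,0],[0,0,0],[0,0,0],[0,0,0],[0,0,0],[0,0,0]]' --rotation '[[0,0,-0.05],[0,0,-0.1],[0,0,-0.11],[0,0,-0.12],[0,0,-0.12],[0,0,-0.12],[0,0,-0.12],[0,0,-0.12],[0,0,-0.12],[0,0,-0.12],[0,0,-0.12],[0,0,-0.12],[0,0,-0.12],[0,0,-0.12],[0,0,-0.12]]' --jaw '[0,0,0,0,0,0,0,0,0,0,0,0,0,0,0]'

```text
time_s: 10.5
tool_pos: [0.6022, 0.0573, 0.4106]
tool_rot: [-175.7, 29.7, 33.5]
force: [0.1, 0.3, -0.2]
grip_width: 0.01
grasp_force: 25.0
```

```bash
python3 go.py 1 -.03 .0005 .255
```

```text
target [0.599  0.0554 0.4139] move [-0.0048 -0.0002 -0.001 ] rot rad [ 1.000e-03  1.500e-03 -1.437e+00]
grasp pt in rest [-0.0253  0.0006  0.254 ] q [-24.6  24.8  20.   78.4   2.  106.5 -61.7] F [ 0.1  0.3 -0.2] w 0.01 25.0 t 10.5
```

Call:
send_rows --xyz '[[0,0,0],[0,0,0],[0,0,0],[0,0,0],[0,0,0],[0,0,0],[0,0,0],[0,0,0],[0,0,0],[0,0,0],[0,0,0],[0,0,0],[0,0,0],[0,0,0],[0,0,0]]' --rotation '[[0,0,-0.12],[0,0,-0.12],[0,0,-0.12],[0,0,-0.12],[0,0,-0.12],[0,0,-0.12],[0,0,-0.12],[0,0,-0.12],[0,0,-0.12],[0,0,-0.12],[0,0,-0.12],[0,0,-0.08],[0,0,-0.037],[0,0,0],[0,0,0]]' --jaw '[0,0,0,0,0,0,0,0,0,0,0,0,0,0,0]'

```text
time_s: 12.0
tool_pos: [0.6023, 0.0573, 0.4108]
tool_rot: [-150.0, 0.3, 114.5]
force: [-0.1, -0.3, -0.1]
grip_width: 0.0097
grasp_force: 25.0
```

```bash
python3 go.py 1 -.025 .0002 .20; python3 - <<'E'
from cell import env
from h import *
ims=[]
for n in("wrist","scene"):
    c=env.read_camera(n);cv2.imwrite(f"pics/{n}3.png",c["image"]);np.savez(n+"3_cal.npz",**{k:c[k] for k in("fx","fy","cx","cy","R","t")});ims.append(c["image"])
a=cv2.resize(ims[0][100:420,200:520],None,fx=1.25,fy=1.25,interpolation=cv2.INTER_CUBIC)
b=cv2.resize(ims[1][90:250,280:440],None,fx=2.5,fy=2.5,interpolation=cv2.INTER_CUBIC)
cv2.imwrite("pics/c3.png",np.hstack([a,b]))
E
```

```text
target [0.5781 0.0455 0.3637] move [-0.0005  0.0003  0.0542] rot rad [ 0.0002  0.0018 -0.0059]
grasp pt in rest [-0.0252  0.0005  0.2542] q [-14.5  24.    6.   77.9   6.  107.   16.2] F [-0.1 -0.3 -0.1] w 0.0097 25.0 t 12.0
```

View pics/c3.png

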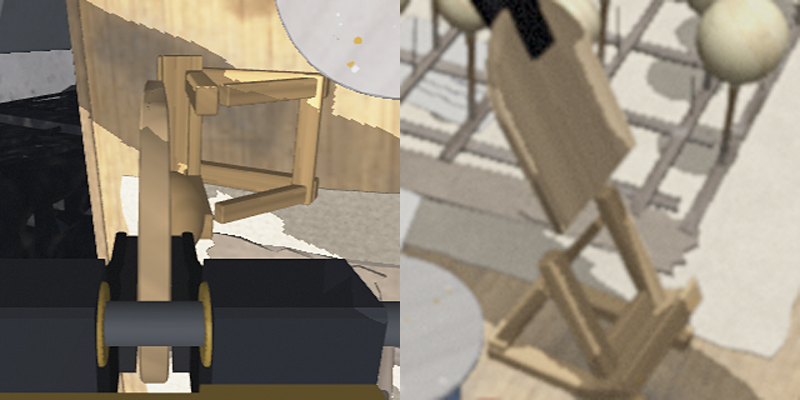

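```bash
python3 - <<'E'
from h import *
R,t=rest([.4325,-.0217,24.7])
off=np.array([-.0252+0.0,.0005,.2542-.1248]);m=[outline(-.005)+off,outline(.005)+off]
o=[]
for n,b,k in(("wrist",(200,100,520,420),1.25),("scene",(280,90,440,250),2.5)):
    c=dict(np.load(n+"3_cal.npz"));im=cv2.imread(f"pics/{n}3.png")
    o.append(cv2.resize(draw(im,c,R,t,m,5,b),(400,400),interpolation=cv2.INTER_AREA))
cv2.imwrite("pics/c3o.png",np.hstack(o))
E
```

```text
(no output)
```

View pics/c3o.png

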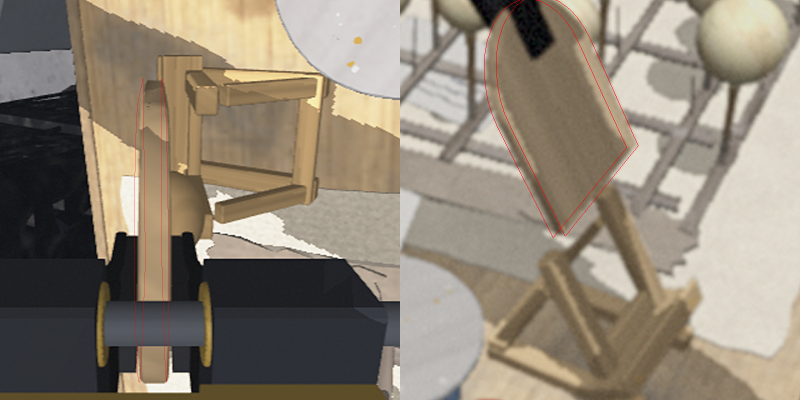

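Call:
send_rows --xyz '[[-0.0005,0.003,0.006],[0,0.004,0.01],[0,0.004,0.012],[0,0.004,0.012],[0,0,0.012],[0,0,0.012],[0,0,0.012],[0,0,0.01],[0,0,0.009],[0,0,0]]' --rotation '[[0,0,-0.003],[0,0.002,-0.003],[0,0,0],[0,0,0],[0,0,0],[0,0,0],[0,0,0],[0,0,0],[0,0,0],[0,0,0]]' --jaw '[0,0,0,0,0,0,0,0,0,0]'

```text
time_s: 13.1
tool_pos: [0.5705, 0.0422, 0.3204]
tool_rot: [-150.0, -0.1, 114.7]
force: [0.3, -0.5, -1.2]
grip_width: 0.0097
grasp_force: 25.0
```

```bash
python3 go.py 1 -.0095 .0 .1288
```

```text
target [0.558  0.036  0.2943] move [-0.0004  0.001   0.0295] rot rad [-0.0008 -0.0005  0.0011]
grasp pt in rest [-0.0106  0.0005  0.1583] q [-13.8  23.4   5.7  89.3   6.   96.2  15.9] F [ 0.3 -0.5 -1.2] w 0.0097 25.0 t 13.1
```

Clean. Continue to just above the ledge.

Call:
send_rows --xyz '[[-0.0005,0,0.006],[0,0,0.006],[0,0,0.006],[0,0,0.006],[0,0,0.004],[0,0,0]]' --rotation '[[0,0,0],[0,0,0],[0,0,0],[0,0,0],[0,0,0],[0,0,0]]' --jaw '[0,0,0,0,0,0]'

```text
time_s: 13.7
tool_pos: [0.5584, 0.0361, 0.2966]
tool_rot: [-150.0, -0.0, 114.8]
force: [-0.5, 0.7, -0.6]
grip_width: 0.01
grasp_force: 25.0
```

```bash
python3 go.py 1 -.006 .0 .126; python3 - <<'E'
from cell import env
from h import *
o=[]
for n,b in(("wrist",(250,150,410,310)),("scene",(290,130,410,250))):
    c=env.read_camera(n);cv2.imwrite(f"pics/{n}4.png",c["image"])
    o.append(cv2.resize(c["image"][b[1]:b[3],b[0]:b[2]],(400,400),interpolation=cv2.INTER_CUBIC))
cv2.imwrite("pics/c4.png",np.hstack(o))
E
```

```text
target [0.5595 0.0367 0.2901] move [0.0001 0.0043 0.005 ] rot rad [ 0.     -0.0003  0.0012]
grasp pt in rest [-0.0103 -0.      0.131 ] q [-13.6  23.2   5.8  92.6   6.1  93.2  15.8] F [-0.5  0.7 -0.6] w 0.01 25.0 t 13.7
```

View pics/c4.png

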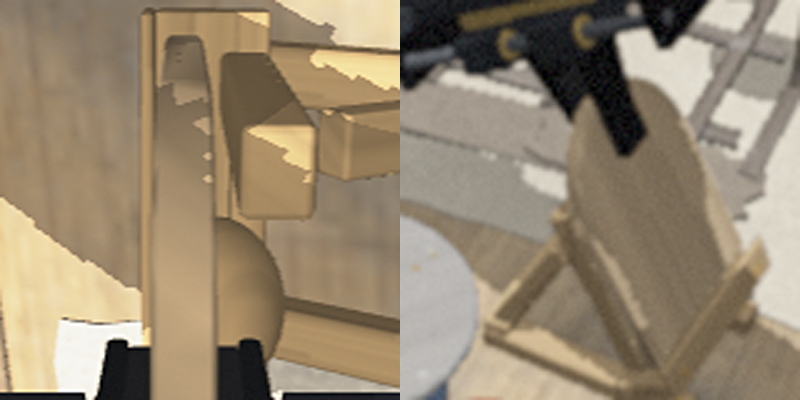

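The foot is behind the lip and the dome is inside the gap. Next I lower to the ledge and press lightly to the rails.

Call:
send_rows --xyz '[[0,0.001,0.002],[0,0.001,0.002],[0,0.001,0.001],[0,0.001,0.0005],[0,0,0]]' --rotation '[[0,0,0],[0,0,0],[0,0,0],[0,0,0],[0,0,0]]' --jaw '[0,0,0,0,0]'

```text
time_s: 14.3
tool_pos: [0.5595, 0.0366, 0.2903]
tool_rot: [-150.0, -0.0, 114.8]
force: [-0.3, 0.1, -1.6]
grip_width: 0.0096
grasp_force: 25.0
```

```bash
python3 go.py 1 -.006 .0 .1248
```

```text
target [0.559  0.0365 0.2891] move [0.0001 0.0002 0.0013] rot rad [0.0007 0.     0.0012]
grasp pt in rest [-6.000e-03 -1.000e-04  1.261e-01] q [-13.6  23.6   5.7  92.7   6.1  92.5  15.8] F [-0.3  0.1 -1.6] w 0.0096 25.0 t 14.3
```

Call:
send_rows --xyz '[[0,0,0.001],[0,0,0.0007],[0,0.0004,0],[0,0,0]]' --rotation '[[0,0,0],[0,0,0],[0,0,0],[0,0,0]]' --jaw '[0,0,0,0]'

```text
time_s: 14.7
tool_pos: [0.5592, 0.0362, 0.2895]
tool_rot: [-150.1, 0.0, 114.7]
force: [1.6, -1.6, 5.1]
grip_width: 0.0094
grasp_force: 25.0
```

```bash
python3 go.py 1 -.006 .0 .1248
```

```text
target [0.559  0.0365 0.2891] move [0.0003 0.0001 0.0004] rot rad [0.0013 0.0004 0.0007]
grasp pt in rest [-0.0059 -0.0004  0.1252] q [-13.5  23.6   5.7  92.8   6.1  92.4  15.7] F [ 1.6 -1.6  5.1] w 0.0094 25.0 t 14.7
```

Call:
send_rows --xyz '[[0,0,0],[0,0,0],[0,0,0],[0,0,0],[0,0,0],[0,0,0],[0,0,0],[0,0,0]]' --rotation '[[0,0,0],[0,0,0],[0,0,0],[0,0,0],[0,0,0],[0,0,0],[0,0,0],[0,0,0]]' --jaw '[0.14,0.18,0.25,0.35,0.45,0.5,0.5,0.5]' --newtons 5

```text
time_s: 15.5
tool_pos: [0.559, 0.0364, 0.2888]
tool_rot: [-150.1, -0.0, 114.8]
force: [0.0, -0.1, 0.5]
grip_width: 0.0425
grasp_force: 0.0
```

Call:
send_rows --xyz '[[0,0,-0.003],[0,0,-0.006],[0,0,-0.012],[0,0,-0.012],[0,0,-0.015],[0,0,-0.015],[0,0,-0.015],[0,0,-0.015],[0,0,-0.015],[0,0,0]]' --rotation '[[0,0,0],[0,0,0],[0,0,0],[0,0,0],[0,0,0],[0,0,0],[0,0,0],[0,0,0],[0,0,0],[0,0,0]]' --jaw '[0.6,0.6,0.6,0.6,0.6,0.6,0.6,0.6,0.6,0.6]'

```text
time_s: 16.5
tool_pos: [0.6091, 0.0597, 0.3849]
tool_rot: [-150.3, 0.0, 114.8]
force: [0.1, -0.7, -0.4]
grip_width: 0.0523
grasp_force: 0.0
```

```bash
python3 go.py 1 -.006 .0 .2; python3 - <<'E'
from cell import env
from h import *
R,t=rest([.4325,-.0217,24.7]);M=[outline(-.010),outline(0)]
o=[]
for n,b in(("wrist",(270,130,410,320)),("scene",(305,145,415,265))):
    c=env.read_camera(n);cv2.imwrite(f"pics/{n}5.png",c["image"])
    if n=="wrist":o.append(cv2.resize(draw(c["image"],c,R,t,[],4,b),(420,570)))
    else:
        o.append(cv2.resize(draw(c["image"],c,R,t,M if n=="scene" else [],5,b),(380,570)))
cv2.imwrite("pics/c5.png",np.hstack(o))
E
```

```text
target [0.5931 0.0522 0.3542] move [-0.0001 -0.0001  0.0354] rot rad [0.0056 0.0013 0.0014]
grasp pt in rest [-5.200e-03 -1.000e-04  2.354e-01] q [-14.4  25.5   5.8  78.7   5.7 104.4  16.2] F [ 0.1 -0.7 -0.4] w 0.0523 0.0 t 16.5
```

View pics/c5.png

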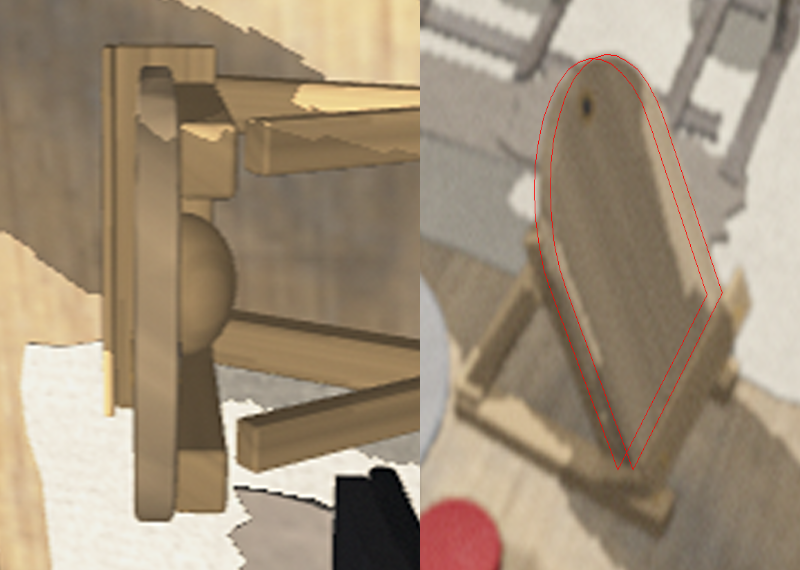

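The plaque is seated against both rails with its bare back out, and the dome is visible in the gap. I'll check centring numerically against the rails (rail inner edges at crop y≈198/450, dome 213–355, foot corner at y≈66, arch bottom at 520).

```bash
python3 - <<'E'
from cell import env
from h import *
c=env.read_camera("wrist");R,t=rest([.4325,-.0217,24.7])
f=lambda Q:np.round((proj(c,R.apply(np.array(Q,float))+t)-[270,130])*3,0).tolist()
print("rail inner tops (rear, front)",f([[0,.032,.104],[.014,.032,.104],[0,-.032,.104],[.014,-.032,.104]]))
th=np.linspace(0,2*np.pi,73);ph=np.linspace(0,np.pi/2,10)
D=np.array([[.018*np.sin(p),.022*np.cos(p)*np.cos(a),.06+.022*np.cos(p)*np.sin(a)] for a in th for p in ph])
d=np.array(f(D));print("dome y",d[:,1].min(),d[:,1].max(),"x max",d[:,0].max())
o=np.array(f(np.r_[outline(-.01),outline(0)]));print("plaque y",o[:,1].min(),o[:,1].max(), "lip", f([[-.018,.061,.008],[-.018,-.061,.008]]))
E
```

```text
rail inner tops (rear, front) [[179.0, 195.0], [239.0, 195.0], [177.0, 448.0], [233.0, 448.0]]
dome y 201.0 360.0 x max 240.0
plaque y 62.0 520.0 lip [[115.0, 44.0], [118.0, 418.0]]
```

```bash
python3 -c "
from cell import env
print(env.sign_off())"
```

```text
the job is handed in; nothing more can be done
None
```

The plaque is turned bare back out and set foot-down behind the lip, flat against both rails. In the last wrist picture it is centred to about 1 mm, with the half-bauble clear in the gap. The job was handed in at about 16.6 s, with the gripper backed clear.

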